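# Release a locked quick coupling and park its breather plug

### The job

The gas outlet is to be connected next: take the breather plug out of its quick coupling and stand it gently, fully down and upright, in the empty hole of the plug stand, leaving the coupling's sprung sleeve snapped fully forward (up). The sleeve is locked: turn it counter-clockwise (seen from above) while pressing it down lightly until you feel its notch drop over the lock pin, then push it back down and draw the plug straight up while it is back. Never force the sleeve against its pin, never wrench or pull at a plug that is still locked, and leave the beaker, the dishes and the two vials alone.

Things in the scene. Friction and masses are not known exactly. Their poses are not given: they have to be found in the camera images.
- coupling: gas outlet post on the bench (fixed) with a quick coupling on top; grey round foot 72 mm wide, needle valve with black knob on its +x side (43 mm out, 18 to 44 mm high). Origin: on the vertical axis at bench level, z up. The coupling's socket, 25 mm wide outside, opens upward 97 mm up, bore 18 mm wide, 25 mm deep; a sprung steel sleeve sits round it
- sleeve_top (a point): point fixed on the axis at the height of the sleeve's top when forward, 98 mm above the bench. The top is a flat ring from 26 to 44 mm wide that fingertips can push down. Sleeve: fluted collar 44 mm wide over the top 16 mm, 41 mm wide below, lower rim 66 mm up. It turns about the axis with light friction (0.05 N m) and stays at the angle where it is left
- lock_pin: steel pin 5 mm thick sticking out level under the sleeve's rim on the post's -x side, 11.5 to 24 mm from the axis, centre 62 mm up; origin and axes as the post's. One notch (9 mm wide, 7.5 deep, dot above) in the sleeve's rim starts 20 to 60 degrees clockwise of the pin seen from above, angle unknown; it drops over the pin within 5 degrees of aligned. Pin: 25 N at most
- sleeve (a joint): how far the sleeve is pushed back (down), m: 0 forward, 0.0015 stopped on the pin when the notch is not over it, 0.009 fully back (notch root on pin). Spring: 4 N at 0, 10.5 N at 0.009. While it is 0.006 or more back the plug can be drawn out by a light pull (under 15 N). Once the plug is 4 mm up, the catches hold the sleeve back about 5.5 mm; at 11 mm they drop in and the sleeve snaps forward
- mouth (a point): centre of the socket's mouth, on the axis, 97 mm above the bench; the plug is out when its foot is above this
- plug: breather plug, 65 mm tall, 0.08 to 0.17 kg: steel nose and shank 16 mm wide with a locking groove, 29 mm long, then a round aluminium body 28 mm wide from 29 to 61 mm, brass disc on top. Origin: centre of its foot, z up its axis. Starts locked in the coupling, foot 72 mm, body 101 to 133 mm above the bench, 1 mm of side play. Fingers on it can reach down outside the socket to the sleeve's top
- stand: grey plug stand, a block 56 x 120 x 28 mm (x, y, z) fixed on the bench, origin at the centre of its underside; two blind holes 18.5 mm wide, 13 mm deep, 2 mm chamfers, 30 mm either side of its centre along its y. The +y hole holds a hex-headed blanking plug (28 mm wide, top 69 mm above the bench), which stays; the -y hole is empty
- free_hole (a point): centre of the mouth of the empty hole, 28 mm above the bench; a plug fully down has its foot 13 mm below this, the underside of its body 16 mm above
- beaker: bystander: glass beaker, 61 mm wide, 76 mm tall, origin under its centre
- petri_stack: bystander: two stacked dishes, 59 mm wide, 31 mm tall, origin under its centre
- vial_clear: bystander: vial with blue cap, 26 mm wide, 50 mm tall, origin under its centre
- vial_red: bystander: brown vial with red cap, 20 mm wide, 36 mm tall, origin under its centre
Not all that is in view belongs to the job. Leave any black or pink look-alike of the plug alone.

How it is judged (in metres and radians):
On the way, in this order (a step that is already met when the one before it is completed fails the run):
1. the sleeve, its notch over the lock pin, is pushed back far enough to unlock the plug (value of joint sleeve above 0.006 m), for 0.1 s.
2. the plug is drawn out above the mouth of the coupling and the sleeve has snapped forward (z of plug in the frame of mouth above 0.002 m and value of joint sleeve below 0.0015 m), for 0.2 s.
At the end, for the whole second after the job is handed in: The plug stands in the empty hole of the stand, its foot within 4 mm of the hole's axis and at least 10 mm below the hole's mouth, leaning less than 0.12 rad, at rest and released; the coupling's sleeve is forward (less than 1.5 mm back) (horizontal distance between plug and free_hole below 0.004 m and z of plug in the frame of free_hole below -0.01 m and angle between plug's own z axis and vertical below 0.12 rad and linear speed of plug below 0.02 m/s and value of joint sleeve below 0.0015 m); the robot touches nothing.
It fails at once if the lock pin loaded with more than 25 N (contact force between lock_pin and anything else above 25 N).
It fails at once if the plug wrenched or pulled against the coupling with more than 40 N (contact force between plug and coupling above 40 N).
It fails at once if the plug pressed on the stand with more than 40 N (contact force between plug and stand above 40 N).
It fails at once if the beaker, the dishes or a vial moved by more than 15 mm (distance of any of beaker, petri_stack, vial_clear, vial_red from where it was at the start of the episode above 0.015 m).
It also fails if it takes over 54 s, if anything falls off the work surface, if the arm or the gripper's body presses on something with over 40 N, if the wrist force passes 120 N, or if a joint passes its speed limit or range.

### The arm

A 6-joint arm with a two-finger parallel gripper is mounted at the origin on a cart in front of the work surface, level with it; the furniture and walls round the work are solid. World frame = base frame: x ahead of the robot, y to its left, z up, the work surface at z = 0. Lengths are in m, angles in degrees, forces in N, time in s.
With the tool pointing down it reaches from about 0.375 to 0.9 m from the base axis. Payload 3.1 kg.
Tool frame: the origin (TCP) lies on the centre line of the jaws, within the pads' length; the fingertips stand 25 mm ahead of it and the grasp point (between the pads) lies 6 mm ahead of it; z points along the fingers, y is the line along which they close (so a half turn about z gives the same grasp; the last joint's range is limited). The gripper opens to 87 mm and grips with 3 to 60 N. Pads are 19 mm wide; open, the fingers measure 117 mm over their backs; the gripper's body (75 mm by 190 mm) begins 51 mm behind the grasp point.
Start: joints at [-77.493, 30.224, 82.088, -0, 67.689, -10.227], TCP at [0.242, -0.576, 0.227] pointing down, gripper open.
Joint ranges: [-176.69, 176.69], [-43.24, 126.21], [12.49, 139.97], [-82, 262], [0, 151.66], [-163.58, 163.58]. Speed limits (degrees/s): [159.86, 159.86, 180, 180, 180, 180].

### API

Orientations are given as a 3x3 rotation matrix whose columns are the frame's x, y, z axes.
In Python, from rig import * gives the robot as it stands.
- The arm moves only by the tool step_arm, never from a script. Its argument "steps" is a list of rows, each a list of 7 numbers: the shift along the tool's x, y, z normalised to -1 to 1, where 1 is 0.3 m, then the turn, a rotation vector about the tool's x, y, z normalised to -1 to 1, where 1 is 45 degrees, then the gripper's target within -1 to 1 (shut at 1, half-way at 0, fully open at -1). A call has 1 to 8 rows; each row is the pose to reach, as a shift and turn from the pose commanded when the call began, along the tool's axes at that moment; what a row does not reach only later rows make up. A row lasts 1/12 s, in which the tool goes at most 41.7 mm and 7.16 degrees, less where a joint would pass 70% of its speed; a pose out of reach is approached as far as the arm can. A call with a number of a shift or a turn outside -1 to 1 is refused whole. A call with a gripper value outside its range is refused whole. The fingers move at their own pace and stop on an object; the grip force is fixed at half the most. Time passes only in rows, so rows that repeat a pose let the fingers close. It gives the time, the measured TCP pose, the force, the opening and the grip force at its end, in the units of the state.
- read_state(): the state, without advancing time (a new reading comes with each control period).
- capture(name): name is "side" or "top" or "wrist"; returns a dict with "image" (384x512x3 uint8, red, green, blue), "vertical_fov" (degrees; the focal length in pixels is half the picture's height over the tangent of half this angle, whatever the lens; pixels are square), "cx", "cy" (the principal point, pixels), "world_from_camera" (4x4, takes a point from camera to world coordinates); the wrist camera has in their place "T_tool_cam" (4x4, takes a point from camera to tool coordinates, whose origin is the TCP and whose axes are the flange's). Camera axes: x right, y down, z forward; pixel columns grow to the right and rows downward; lengths in m; the calibration is good to about 2 mm. A picture is of the moment at which its call begins: read the wrist's pose just before it. There is no depth.
- hand_in(): hands the job in; it is judged then, once.
The state is a dict: "time_s": time; "joint_positions": joint angles; "qvel": joint speeds; "tau": joint torques, N m; "position": TCP position; "tcp_rot": TCP orientation; "force": force on the tool from outside, world axes, zero at the start; "moment": the same for the moment, N m; "opening": opening from 0.0 (shut) to 1.0 (fully open); "grasp_force": force on a finger pad.
Only numpy, scipy, OpenCV 4.12 (cv2) and the standard library are available. Lean on these libraries where they do the work, as an engineer would, in place of code of your own. Each camera call takes 0.05 s, during which the arm holds its last target. There are 200 camera calls.

## Working session

There is one attempt and no reset: what is moved stays moved. The work goes in short steps, Python scripts to look and compute and a tool call to move; the robot and the scene stay as the last step left them, time stands still between calls to the robot, and variables do not carry over. Pictures are saved under pics/ and viewed, at most 10 in all, crops included, and the job is handed in when it is done.

Besides the shell and the picture viewer there is one more tool, called by a JSON object that holds its "op" and its "data", one argument or row to a line. step_arm: Moves the arm, as the interface text tells. Scaled input: -1 to 1 covers 0.3 m each way for a shift and 45 degrees each way for a turn. Its arguments: {"type":"object","properties":{"steps":{"type":"array"}},"required":["steps"]}

```bash
mkdir -p pics; ls; python3 - <<'E'
from rig import *
import cv2,numpy as np,pickle
s=read_state();print(s)
d={}
for n in ("side","top"):
    c=capture(n);d[n]=c
    print(n,c["vertical_fov"],c["cx"],c["cy"],np.round(c["world_from_camera"],3).tolist())
pickle.dump(d,open("d.pkl","wb"))
cv2.imwrite("pics/side0.png",cv2.resize(d["side"]["image"][:,:,::-1],(800,600),interpolation=cv2.INTER_CUBIC))
cv2.imwrite("pics/top0.png",cv2.resize(d["top"]["image"][:,:,::-1],(800,600),interpolation=cv2.INTER_CUBIC))
E
```

```text
pics
{'time_s': 0.0, 'joint_positions': array([-7.74927652e+01,  3.02786817e+01,  8.21560121e+01, -1.26343512e-03,
        6.76899753e+01, -1.02281702e+01]), 'qvel': array([-0.00202463, -0.02466437, -0.09183677, -0.0919202 , -0.01188134,
        0.00057833]), 'tau': array([-1.01734436e-04, -4.40047181e+01, -1.76591009e+01,  6.30972558e-02,
        5.82060940e-02, -1.68246243e-04]), 'position': array([ 0.24140073, -0.57571314,  0.22627676]), 'tcp_rot': array([[ 9.22296295e-01,  3.86483250e-01, -4.91132178e-04],
       [ 3.86483388e-01, -9.22293932e-01,  2.11983008e-03],
       [ 3.66310589e-04, -2.14492585e-03, -9.99997633e-01]]), 'force': array([-0.15702647, -0.05488739, -0.72191737]), 'moment': array([-0.0257831 ,  0.02671792,  0.04217046]), 'grasp_force': 0.0, 'opening': 1.0003788123990747}
side 46.146329417821704 249.14539106270996 190.84335785387742 [[-0.902, -0.217, 0.372, 0.17], [-0.431, 0.437, -0.79, 0.912], [0.009, -0.873, -0.487, 0.642], [0.0, 0.0, 0.0, 1.0]]
top 42.684459561188696 250.66210405123908 200.3068796586591 [[-0.042, -0.979, 0.2, 0.268], [-0.999, 0.04, -0.014, 0.062], [0.006, -0.2, -0.98, 1.532], [0.0, 0.0, 0.0, 1.0]]
```

View pics/side0.png

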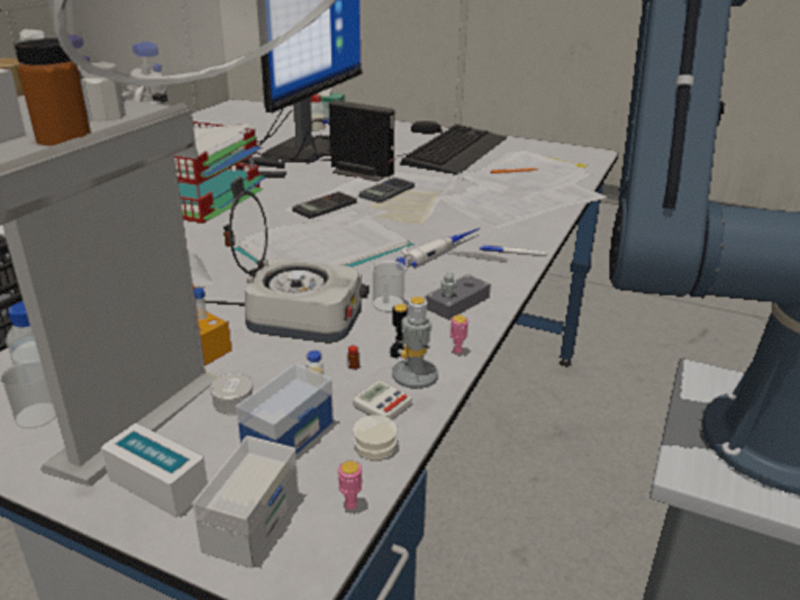

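View pics/top0.png

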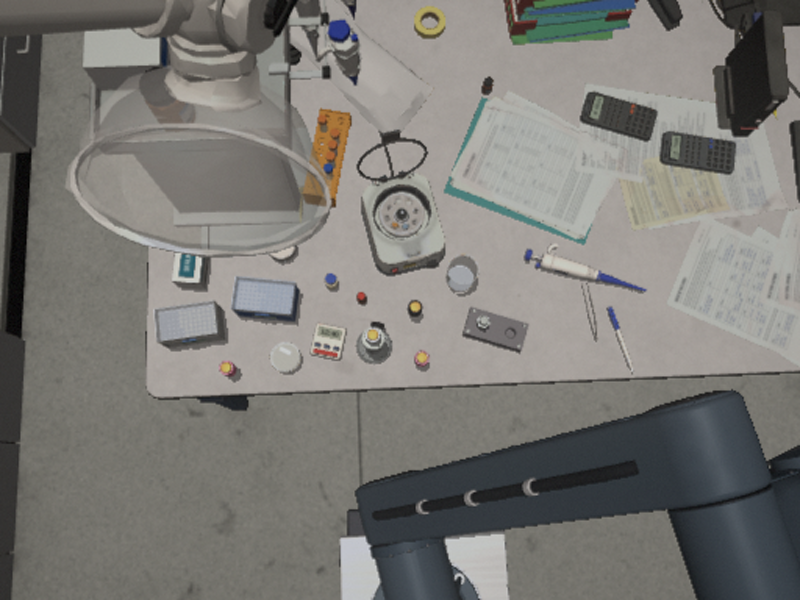

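```bash
cat > h.py <<'E'
import numpy as np,cv2,pickle
from rig import *
def ray(c,u,v,T=None):
    f=c["image"].shape[0]/2/np.tan(np.radians(c["vertical_fov"]/2))
    T=c["world_from_camera"] if T is None else T
    T=np.array(T); d=T[:3,:3]@np.array([(u-c["cx"])/f,(v-c["cy"])/f,1]); return T[:3,3],d
def plane(c,u,v,z,T=None):
    o,d=ray(c,u,v,T); return o+d*(z-o[2])/d[2]
def tri(r1,r2):
    (a,d),(b,e)=r1,r2; d=d/np.linalg.norm(d);e=e/np.linalg.norm(e)
    st=np.linalg.lstsq(np.c_[d,-e],b-a,rcond=None)[0]; p=a+d*st[0];q=b+e*st[1]
    return (p+q)/2,np.linalg.norm(p-q)
E
python3 - <<'E'
from h import *
d=pickle.load(open("d.pkl","rb"))
def comps(n,lo,hi,mn=6):
    m=cv2.inRange(cv2.cvtColor(d[n]["image"],cv2.COLOR_RGB2HSV),lo,hi)
    k,l,s,c=cv2.connectedComponentsWithStats(m)
    return [(c[i].round(1),s[i,4]) for i in range(1,k) if s[i,4]>=mn]
Y=((15,140,110),(30,255,255))
for n in("top","side"):
    for c,a in comps(n,*Y):print(n,c,a,np.round(plane(d[n],*c,.137),3))
K=1.5625;t=d["top"];s=d["side"]
print("tri",tri(ray(t,374/K,336/K),ray(s,417/K,300/K)))
print("foot",plane(t,375/K,346/K,.006),plane(s,415/K,374/K,.006))
print("hole",plane(t,510/K,333/K,.028),plane(s,470/K,283/K,.028),"blank",plane(t,484/K,323/K,.069))
# stand contour in top
g=cv2.cvtColor(t["image"],cv2.COLOR_RGB2HSV)[180:240,285:350]
m=((g[:,:,2]<125)).astype(np.uint8)
cs,_=cv2.findContours(cv2.morphologyEx(m,cv2.MORPH_CLOSE,np.ones((5,5))),cv2.RETR_EXTERNAL,cv2.CHAIN_APPROX_NONE)
c=max(cs,key=cv2.contourArea);r=cv2.minAreaRect(c+np.array([285,180]));b=cv2.boxPoints(r);print(r)
for p in b:print(np.round(plane(t,*p,.028),4))
E
```

```text
top [212.6  90.9] 557 [0.896 0.143 0.137]
side [371.  105.5] 8 [ 0.438 -0.649  0.137]
side [266.8 191.8] 24 [0.518 0.08  0.137]
side [255.9 196.7] 26 [0.531 0.112 0.137]
side [136.8 216.2] 449 [0.719 0.296 0.137]
side [293.7 203.7] 22 [0.444 0.103 0.137]
side [263.9 225.6] 53 [0.467 0.211 0.137]
side [223.5 298.8] 62 [0.44  0.434 0.137]
tri (array([0.51509441, 0.0769818 , 0.13444069]), np.float64(0.007367619406069438))
foot [0.5134261  0.07597348 0.006     ] [0.51614746 0.08243477 0.006     ]
hole [ 0.52496867 -0.19363995  0.028     ] [ 0.52946651 -0.20155975  0.028     ] blank [ 0.53970546 -0.1376589   0.069     ]
((316.50006103515625, 211.0000457763672), (39.07931900024414, 19.635440826416016), 16.699243545532227)
[ 0.5237 -0.0956  0.028 ]
[ 0.5827 -0.1169  0.028 ]
[ 0.5421 -0.2313  0.028 ]
[ 0.4838 -0.2092  0.028 ]
```

```bash
cat >> h.py <<'E'
def delta(p,yaw=None):
    "scaled shift in tool axes to world point p; turn about tool z to bring tool x to yaw"
    s=read_state();R=s["tcp_rot"];print("t",round(s["time_s"],2),"pos",s["position"].round(4),"yaw",np.degrees(np.arctan2(R[1,0],R[0,0])).round(2),"F",s["force"].round(2),"op",round(s["opening"],3))
    print("shift",(R.T@(np.array(p)-s["position"])/.3).round(4))
    if yaw is not None: print("turn/45",round(-(yaw-np.degrees(np.arctan2(R[1,0],R[0,0])))/45,4))
def wcap(fn=None):
    s=read_state();c=capture("wrist");T=np.eye(4);T[:3,:3]=s["tcp_rot"];T[:3,3]=s["position"]
    c["world_from_camera"]=T@np.array(c["T_tool_cam"])
    if fn:cv2.imwrite("pics/%s.png"%fn,c["image"][:,:,::-1]);pickle.dump(c,open(fn+".pkl","wb"))
    return c
E
python3 - <<'E'
from h import *
c=wcap("w0");print(np.round(c["T_tool_cam"],3).tolist(),c["vertical_fov"])
delta([.51,-.1,.3],0)
E
```

```text
[[-0.0, -0.962, -0.273, 0.075], [1.0, -0.0, -0.0, 0.001], [0.0, -0.273, 0.962, -0.158], [0.0, 0.0, 0.0, 1.0]] 61.34627695459609
t 0.15 pos [ 0.2414 -0.5759  0.2265] yaw 22.73 F [ 0.05  0.8  -0.34] op 1.001
shift [ 1.4387 -1.1174 -0.2428]
turn/45 0.5052
```

{"op": "step_arm", "data": {
  "steps": [
    [0.72,-0.56,-0.24,0,0,0.505,-1],
    [0.72,-0.56,-0.24,0,0,0.505,-1],
    [0.72,-0.56,-0.24,0,0,0.505,-1],
    [0.72,-0.56,-0.24,0,0,0.505,-1],
    [0.72,-0.56,-0.24,0,0,0.505,-1],
    [0.72,-0.56,-0.24,0,0,0.505,-1],
    [0.72,-0.56,-0.24,0,0,0.505,-1],
    [0.72,-0.56,-0.24,0,0,0.505,-1]
  ]
}}

```text
time_s: 0.82
position: [0.3781, -0.3329, 0.3008]
tcp_rot: [[1.0, 0.006, 0.002], [0.006, -1.0, 0.001], [0.002, -0.001, -1.0]]
force: [-0.5, -0.8, -0.3]
opening: 1.0
grasp_force: 0.0
```

```bash
python3 -c "
from h import *
delta([.5,-.06,.3],0)"
```

```text
t 0.82 pos [ 0.3781 -0.3329  0.3008] yaw 0.33 F [-0.5  -0.78 -0.35] op 1.0
shift [ 0.4116 -0.9071  0.0049]
turn/45 0.0074
```

{"op": "step_arm", "data": {
  "steps": [
    [0.41,-0.907,0,0,0,0,-1],
    [0.41,-0.907,0,0,0,0,-1],
    [0.41,-0.907,0,0,0,0,-1],
    [0.41,-0.907,0,0,0,0,-1],
    [0.41,-0.907,0,0,0,0,-1],
    [0.41,-0.907,0,0,0,0,-1],
    [0.41,-0.907,0,0,0,0,-1],
    [0.41,-0.907,0,0,0,0,-1]
  ]
}}

```text
time_s: 1.48
position: [0.5002, -0.0609, 0.299]
tcp_rot: [[1.0, 0.006, 0.001], [0.006, -1.0, 0.003], [0.001, -0.003, -1.0]]
force: [0.7, 0.7, -0.1]
opening: 0.999
grasp_force: 0.0
```

```bash
python3 -c "
from h import *
wcap('w1');delta([.5,-.06,.3],0)"
```

```text
t 1.53 pos [ 0.4998 -0.0624  0.2989] yaw 0.33 F [-0.48 -0.66 -0.04] op 0.996
shift [ 0.0005 -0.0079 -0.0036]
turn/45 0.0073
```

View pics/w1.png

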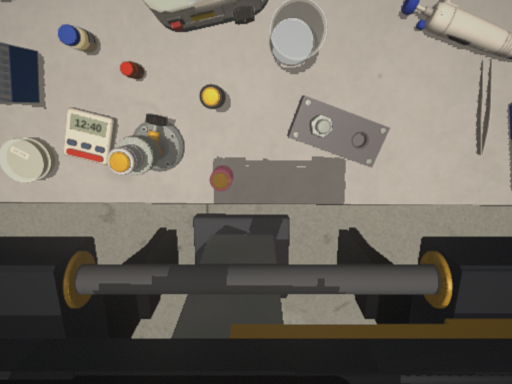

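```bash
python3 - <<'E'
from h import *
c=pickle.load(open("w1.pkl","rb"));im=c["image"];hsv=cv2.cvtColor(im,cv2.COLOR_RGB2HSV)
m=cv2.inRange(hsv,(12,120,110),(30,255,255))
k,l,s,q=cv2.connectedComponentsWithStats(m)
for i in range(1,k):
    if s[i,4]>20 and q[i][1]<200:print(q[i].round(1),s[i,4],plane(c,*q[i],.137).round(4))
m=(hsv[100:175,280:400,2]<125).astype(np.uint8);m=cv2.morphologyEx(m,cv2.MORPH_CLOSE,np.ones((7,7)));m=cv2.morphologyEx(m,cv2.MORPH_OPEN,np.ones((5,5)))
cs,_=cv2.findContours(m,cv2.RETR_EXTERNAL,cv2.CHAIN_APPROX_NONE)
for cc in cs:
    if cv2.contourArea(cc)<800:continue
    r=cv2.minAreaRect(cc+np.array([280,100]));print(r)
    P=np.array([plane(c,*p,.028) for p in cv2.boxPoints(r)]);print(P.round(4),[np.linalg.norm(P[i]-P[i-1]).round(4) for i in range(4)],P.mean(0))
# hole: dark blob
g=cv2.cvtColor(im,cv2.COLOR_RGB2GRAY)[125:155,345:375]
mm=(g<np.percentile(g[5:25,5:25],5)+12).astype(np.uint8)
k,l,s,q=cv2.connectedComponentsWithStats(mm)
for i in range(1,k):
    if s[i,4]>15:print("hole",q[i]+[345,125],s[i],plane(c,*(q[i]+[345,125]),.028).round(4))
print("foot",plane(c,160,146,.006))
cv2.imwrite("pics/w1c.png",np.hstack([cv2.resize(im[100:190,80:200,::-1],(400,300),interpolation=2),cv2.resize(im[85:175,280:400,::-1],(400,300),interpolation=2)]))
E
```

```text
[210.4  96. ] 281 [ 0.5815 -0.0163  0.137 ]
[153.6 134.6] 78 [0.5451 0.0404 0.137 ]
[119.  161.6] 321 [0.5183 0.0772 0.137 ]
[219.9 180.3] 209 [ 0.4998 -0.0231  0.137 ]
((336.431396484375, 156.95425415039062), (45.83625793457031, 115.65802001953125), 62.00285339355469)
[[ 0.4971 -0.0839  0.028 ]
 [ 0.5681 -0.2131  0.028 ]
 [ 0.5165 -0.247   0.028 ]
 [ 0.4405 -0.1149  0.028 ]] [np.float64(0.0645), np.float64(0.1475), np.float64(0.0617), np.float64(0.1525)] [ 0.50554948 -0.16473433  0.028     ]
hole [363.48888889 139.66666667] [13  8  9 14 45] [ 0.5299 -0.1998  0.028 ]
foot [0.51725959 0.07461676 0.006     ]
```

View pics/w1c.png

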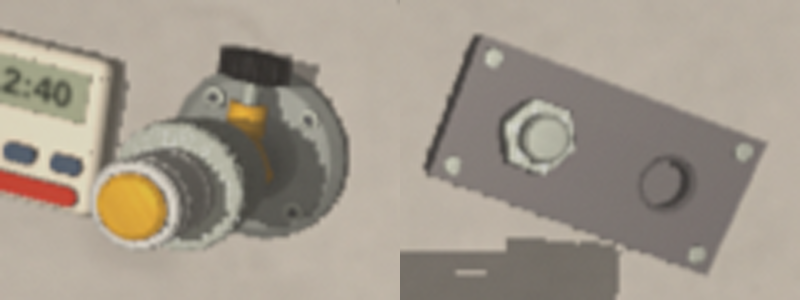

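```bash
python3 - <<'E'
from h import *
c=pickle.load(open("w1.pkl","rb"))
P=np.array([plane(c,*p,.028) for p in [(303.4,95.8),(390.4,127.9),(372.1,166.9),(289,136.9)]])
print(P.round(4),[np.linalg.norm(P[i]-P[i-1]).round(4) for i in range(4)],P.mean(0));e=P[0]+P[3]-P[1]-P[2];e/=np.linalg.norm(e);print("free",P.mean(0)-.03*e,"yaw",np.degrees(np.arctan2(-e[0],e[1])),"hole",plane(c,359.5,140.2,.028))
print(read_state()["joint_positions"])
delta([.517,.077,.18],0)
E
```

```text
[[ 0.5845 -0.1186  0.028 ]
 [ 0.5452 -0.2333  0.028 ]
 [ 0.4937 -0.2148  0.028 ]
 [ 0.5329 -0.102   0.028 ]] [np.float64(0.0542), np.float64(0.1212), np.float64(0.0547), np.float64(0.1194)] [ 0.53908635 -0.16717987  0.028     ]
free [ 0.52930104 -0.19553913  0.028     ] yaw -19.036897693706358 hole [ 0.52915303 -0.19465006  0.028     ]
[-1.98877750e+01  1.59275108e+01  9.38547122e+01  7.73286911e-02
  7.02310426e+01  6.97554382e+01]
t 1.53 pos [ 0.4998 -0.0624  0.2989] yaw 0.33 F [-0.48 -0.66 -0.04] op 0.996
shift [ 0.0598 -0.4637  0.397 ]
turn/45 0.0073
```

{"op": "step_arm", "data": {
  "steps": [
    [0.06,-0.464,0.1,0,0,0,-1],
    [0.06,-0.464,0.1,0,0,0,-1],
    [0.06,-0.464,0.1,0,0,0,-1],
    [0.06,-0.464,0.397,0,0,0,-1],
    [0.06,-0.464,0.397,0,0,0,-1],
    [0.06,-0.464,0.397,0,0,0,-1],
    [0.06,-0.464,0.397,0,0,0,-1],
    [0.06,-0.464,0.397,0,0,0,-1]
  ]
}}

```text
time_s: 2.2
position: [0.5167, 0.072, 0.1795]
tcp_rot: [[1.0, -0.001, -0.002], [-0.001, -1.0, -0.001], [-0.002, 0.001, -1.0]]
force: [-1.0, -0.3, 0.8]
opening: 1.004
grasp_force: 0.0
```

```bash
python3 -c "
from h import *
c=wcap('w2');delta([.517,.077,.18],0)
T=c['world_from_camera'];hsv=cv2.cvtColor(c['image'],cv2.COLOR_RGB2HSV)
m=cv2.inRange(hsv,(15,120,110),(30,255,255))
k,l,s,q=cv2.connectedComponentsWithStats(m)
for i in range(1,k):
    if s[i,4]>20:print(q[i].round(1),s[i],plane(c,*q[i],.137).round(4))
"
```

```text
t 2.25 pos [0.5178 0.0719 0.1807] yaw -0.07 F [-0.54 -0.22  1.07] op 1.001
shift [-0.0026 -0.017   0.0023]
turn/45 -0.0015
[350.9 113.9] [338 101  27  27 553] [0.5853 0.0151 0.137 ]
[254.2 163.9] [247 158  16  12 132] [0.555  0.0732 0.137 ]
[246.9 218.4] [232 204  31  30 715] [0.5188 0.0781 0.137 ]
[352.3 223.8] [341 218  22  15 187] [0.5149 0.0087 0.137 ]
[446.  281.9] [440 257  11  50 154] [ 0.4717 -0.06    0.137 ]
[ 67.2 284.3] [ 63 258  12  49 216] [0.4701 0.204  0.137 ]
```

View pics/w2.png

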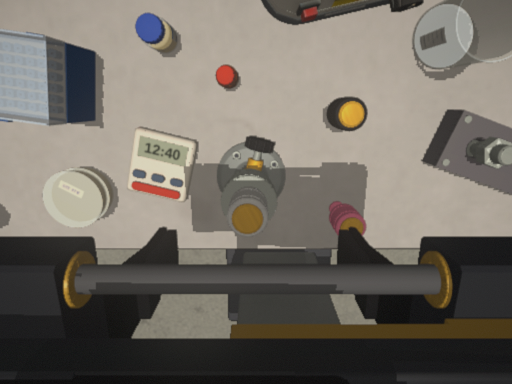

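```bash
python3 -c "
from h import *
delta([.5185,.078,.111],0)"
```

```text
t 2.25 pos [0.5178 0.0719 0.1807] yaw -0.07 F [-0.54 -0.22  1.07] op 1.001
shift [ 0.0021 -0.0205  0.2323]
turn/45 -0.0015
```

{"op": "step_arm", "data": {
  "steps": [
    [0,0,0,0,0,0,-0.38],
    [0,0,0,0,0,0,-0.38],
    [0,0,0,0,0,0,-0.38],
    [0,0,0,0,0,0,-0.38],
    [0,0,0,0,0,0,-0.38]
  ]
}}

```text
time_s: 2.67
position: [0.5171, 0.0731, 0.1808]
tcp_rot: [[1.0, -0.0, 0.001], [-0.0, -1.0, -0.0], [0.001, 0.0, -1.0]]
force: [-0.2, -0.2, -0.1]
opening: 0.732
grasp_force: 0.0
```

```bash
python3 -c "
from h import *
delta([.5185,.078,.111],0)"
```

```text
t 2.67 pos [0.5171 0.0731 0.1808] yaw -0.0 F [-0.17 -0.21 -0.15] op 0.732
shift [ 0.0044 -0.0162  0.2327]
turn/45 -0.0
```

{"op": "step_arm", "data": {
  "steps": [
    [0.005,-0.017,0,0,0,0,-0.38],
    [0.005,-0.017,0.08,0,0,0,-0.38],
    [0.005,-0.017,0.14,0,0,0,-0.38],
    [0.005,-0.017,0.19,0,0,0,-0.38],
    [0.005,-0.017,0.233,0,0,0,-0.38],
    [0.005,-0.017,0.233,0,0,0,-0.38],
    [0.005,-0.017,0.233,0,0,0,-0.38]
  ]
}}

```text
time_s: 3.25
position: [0.518, 0.0788, 0.1098]
tcp_rot: [[1.0, 0.0, -0.002], [0.0, -1.0, 0.0], [-0.002, -0.0, -1.0]]
force: [-1.3, 0.1, 0.2]
opening: 0.693
grasp_force: 0.0
```

```bash
python3 -c "
from h import *
c=wcap('w3');delta([.5185,.078,.111],0)
hsv=cv2.cvtColor(c['image'],cv2.COLOR_RGB2HSV)
m=cv2.inRange(hsv,(15,120,80),(30,255,255))
k,l,s,q=cv2.connectedComponentsWithStats(m)
for i in range(1,k):
    if s[i,4]>200:print(q[i].round(1),s[i],plane(c,*q[i],.137).round(4))
"
```

```text
t 3.3 pos [0.5186 0.0787 0.1105] yaw 0.02 F [0.37 0.36 0.71] op 0.69
shift [-0.0004  0.0023 -0.0017]
turn/45 0.0005
[393.7 120. ] [376 103  36  36 997] [0.5866 0.0246 0.137 ]
[262.1 184.4] [249 175  25  19 294] [0.5605 0.0762 0.137 ]
[125.1 274.2] [117 252  23  56 452] [0.5188 0.1376 0.137 ]
[257.2 258.9] [239 253  38  11 320] [0.5265 0.0782 0.137 ]
[389.4 278.6] [377 252  21  56 568] [0.5167 0.0184 0.137 ]
[352.3 329.8] [ 171  320  341   18 5059] [0.4894 0.033  0.137 ]
```

View pics/w3.png

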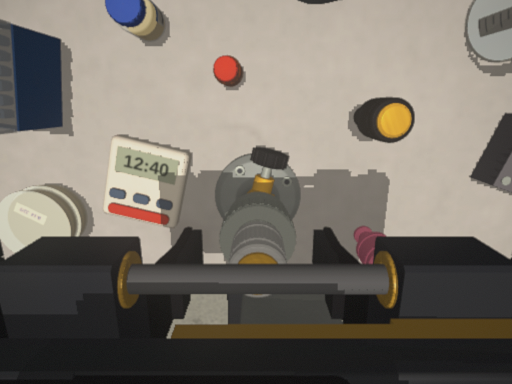

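{"op": "step_arm", "data": {
  "steps": [
    [0,0,0,0,0,0,1],
    [0,0,0,0,0,0,1],
    [0,0,0,0,0,0,1],
    [0,0,0,0,0,0,1],
    [0,0,0,0,0,0,1],
    [0,0,0,0,0,0,1]
  ]
}}

```text
time_s: 3.8
position: [0.5184, 0.0784, 0.1105]
tcp_rot: [[1.0, 0.0, 0.0], [0.0, -1.0, 0.0], [0.0, -0.0, -1.0]]
force: [1.1, 1.1, -0.6]
opening: 0.322
grasp_force: 1.0
```

{"op": "step_arm", "data": {
  "steps": [
    [0,0,0,0,0,0,1],
    [0,0,0,0,0,0,1]
  ]
}}

```text
time_s: 3.97
position: [0.5184, 0.0785, 0.1105]
tcp_rot: [[1.0, 0.0, 0.0], [0.0, -1.0, 0.0], [0.0, -0.0, -1.0]]
force: [0.2, -0.6, 1.6]
opening: 0.309
grasp_force: 30.0
```

```bash
python3 -c "
from h import *
c=wcap('w4');delta([.5185,.078,.111],0);s=read_state();print(s['grasp_force'],s['moment'])
s=capture('side')['image'][170:260,215:315,::-1]
cv2.imwrite('pics/m4.png',np.hstack([cv2.resize(c['image'][150:330,150:370,::-1],(440,360)),cv2.resize(s,(400,360),interpolation=2)])[:,:800])
"
```

```text
t 4.02 pos [0.5184 0.0785 0.1105] yaw 0.01 F [0.23 0.2  2.56] op 0.315
shift [ 0.0003  0.0016 -0.0018]
turn/45 0.0001
29.986436893232167 [ 0.10023197  0.11417588 -0.00703052]
```

View pics/m4.png

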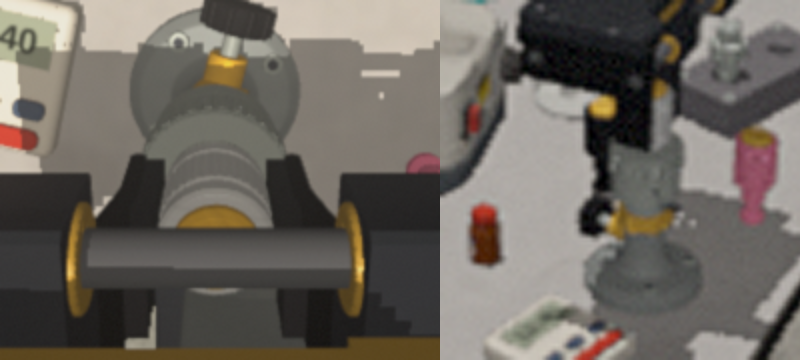

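{"op": "step_arm", "data": {
  "steps": [
    [0,0,0,0,0,0,0.22],
    [0,0,0,0,0,0,0.22],
    [0,0,0,0,0,0,0.22]
  ]
}}

```text
time_s: 4.32
position: [0.5181, 0.0784, 0.1101]
tcp_rot: [[1.0, 0.0, -0.0], [0.0, -1.0, -0.0], [-0.0, 0.0, -1.0]]
force: [-0.3, 1.1, -0.2]
opening: 0.38
grasp_force: 0.0
```

{"op": "step_arm", "data": {
  "steps": [
    [0,0,0.005,0,0,0,0.22],
    [0,0,0.005,0,0,0,0.22]
  ]
}}

```text
time_s: 4.48
position: [0.518, 0.0784, 0.1084]
tcp_rot: [[1.0, 0.0, -0.001], [0.0, -1.0, 0.0], [-0.001, -0.0, -1.0]]
force: [0.3, 0.1, -1.1]
opening: 0.391
grasp_force: 0.0
```

{"op": "step_arm", "data": {
  "steps": [
    [0,0,0.005,0,0,0,0.22],
    [0,0,0.005,0,0,0,0.22]
  ]
}}

```text
time_s: 4.65
position: [0.5181, 0.0784, 0.1069]
tcp_rot: [[1.0, 0.0, -0.001], [0.0, -1.0, -0.0], [-0.001, 0.0, -1.0]]
force: [-0.1, -0.2, -0.6]
opening: 0.389
grasp_force: 0.0
```

{"op": "step_arm", "data": {
  "steps": [
    [0,0,0.005,0,0,0,0.22],
    [0,0,0.005,0,0,0,0.22]
  ]
}}

```text
time_s: 4.82
position: [0.5181, 0.0784, 0.1055]
tcp_rot: [[1.0, 0.0, -0.0], [0.0, -1.0, 0.0], [-0.0, -0.0, -1.0]]
force: [0.1, 0.7, -0.0]
opening: 0.386
grasp_force: 0.0
```

{"op": "step_arm", "data": {
  "steps": [
    [0,0,0.005,0,0,0,0.22],
    [0,0,0.005,0,0,0,0.22]
  ]
}}

```text
time_s: 4.98
position: [0.5181, 0.0784, 0.104]
tcp_rot: [[1.0, 0.0, -0.0], [0.0, -1.0, 0.0], [-0.0, -0.0, -1.0]]
force: [0.9, 0.5, -0.2]
opening: 0.39
grasp_force: 0.0
```

{"op": "step_arm", "data": {
  "steps": [
    [0,0,0.005,0,0,0,0.22],
    [0,0,0.005,0,0,0,0.22]
  ]
}}

```text
time_s: 5.15
position: [0.5184, 0.0785, 0.1029]
tcp_rot: [[1.0, 0.0, 0.0], [0.0, -1.0, 0.0], [0.0, -0.0, -1.0]]
force: [-0.6, -0.2, 2.5]
opening: 0.389
grasp_force: 1.6
```

```bash
python3 -c "
from h import *
c=wcap('w5');print(c['cx'],c['cy']);delta([.5185,.078,.111],0);s=read_state();print(s['moment'])
s=capture('side')['image'][170:250,220:300,::-1]
cv2.imwrite('pics/m5.png',np.hstack([cv2.resize(c['image'][170:320,170:345,::-1],(420,360),interpolation=2),cv2.resize(s,(360,360),interpolation=2)]))
"
```

```text
257.24589661553307 194.83770842235558
t 5.2 pos [0.5184 0.0784 0.103 ] yaw 0.01 F [-1.11 -0.06  3.06] op 0.392
shift [ 0.0003  0.0015 -0.0267]
turn/45 0.0002
[0.04692787 0.09651958 0.02431083]
```

View pics/m5.png

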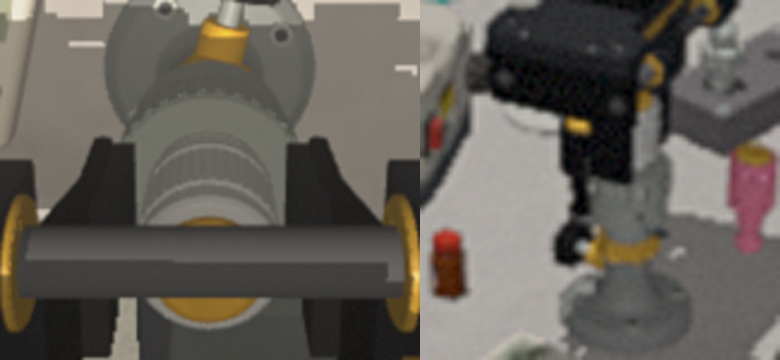

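{"op": "step_arm", "data": {
  "steps": [
    [0,0,-0.02,0,0,0,-0.3],
    [0,0,-0.02,0,0,0,-0.3],
    [0,0,-0.02,0,0,0,-0.3],
    [0,0,-0.02,0,0,0,-0.3],
    [0,0,-0.02,0,0,0,-0.3],
    [0,0,-0.02,0,0,0,-0.3]
  ]
}}

```text
time_s: 5.75
position: [0.5182, 0.0784, 0.1086]
tcp_rot: [[1.0, 0.0, -0.0], [0.0, -1.0, 0.0], [-0.0, -0.0, -1.0]]
force: [0.9, -1.3, -0.8]
opening: 0.641
grasp_force: 0.0
```

{"op": "step_arm", "data": {
  "steps": [
    [0,0,0.02,0,0,0,-0.3],
    [0,0,0.03,0,0,0,-0.3],
    [0,0,0.037,0,0,0,-0.3],
    [0,0,0.037,0,0,0,-0.3]
  ]
}}

```text
time_s: 6.08
position: [0.5177, 0.0785, 0.0968]
tcp_rot: [[1.0, 0.0, -0.002], [0.0, -1.0, 0.0], [-0.002, -0.0, -1.0]]
force: [0.1, -0.1, -0.9]
opening: 0.653
grasp_force: 0.0
```

No contact with the fingers outside the collar, as expected. Close on the collar.

{"op": "step_arm", "data": {
  "steps": [
    [0,0,0,0,0,0,1],
    [0,0,0,0,0,0,1],
    [0,0,0,0,0,0,1],
    [0,0,0,0,0,0,1],
    [0,0,0,0,0,0,1]
  ]
}}

```text
time_s: 6.5
position: [0.5184, 0.0787, 0.0978]
tcp_rot: [[1.0, -0.0, 0.0], [-0.0, -1.0, 0.0], [0.0, -0.0, -1.0]]
force: [1.1, 0.5, -0.8]
opening: 0.488
grasp_force: 30.0
```

{"op": "step_arm", "data": {
  "steps": [
    [0,0,0.005,0,0,0,1],
    [0,0,0.005,0,0,0,1],
    [0,0,0.005,0,0,0,1]
  ]
}}

```text
time_s: 6.75
position: [0.5184, 0.0787, 0.0965]
tcp_rot: [[1.0, -0.0, 0.0], [-0.0, -1.0, 0.0], [0.0, -0.0, -1.0]]
force: [-0.4, 2.8, 3.8]
opening: 0.491
grasp_force: 30.0
```

{"op": "step_arm", "data": {
  "steps": [
    [0,0,0.002,0,0,0,1],
    [0,0,0.002,0,0,0,1],
    [0,0,0.002,0,0,0,1]
  ]
}}

```text
time_s: 7.0
position: [0.5184, 0.0787, 0.096]
tcp_rot: [[1.0, 0.0, 0.001], [0.0, -1.0, 0.0], [0.001, -0.0, -1.0]]
force: [-0.5, 2.6, 5.7]
opening: 0.491
grasp_force: 30.0
```

{"op": "step_arm", "data": {
  "steps": [
    [0,0,0.0017,0,0,0,1],
    [0,0,0.0017,0,0,0,1],
    [0,0,0.0017,0,0,0,1]
  ]
}}

```text
time_s: 7.25
position: [0.5185, 0.0787, 0.0958]
tcp_rot: [[1.0, 0.0, 0.001], [0.0, -1.0, 0.0], [0.001, -0.0, -1.0]]
force: [-0.4, 2.2, 7.8]
opening: 0.49
grasp_force: 30.0
```

{"op": "step_arm", "data": {
  "steps": [
    [0,0,0,0,0,-0.07,1],
    [0,0,0,0,0,-0.14,1],
    [0,0,0,0,0,-0.14,1]
  ]
}}

```text
time_s: 7.5
position: [0.5184, 0.0787, 0.0958]
tcp_rot: [[0.994, 0.112, 0.001], [0.112, -0.994, 0.0], [0.001, -0.0, -1.0]]
force: [-1.3, 3.6, 8.6]
opening: 0.49
grasp_force: 30.0
```

{"op": "step_arm", "data": {
  "steps": [
    [0,0,0.0017,0,0,-0.07,1],
    [0,0,0.0017,0,0,-0.14,1],
    [0,0,0.0017,0,0,-0.2,1],
    [0,0,0.0017,0,0,-0.2,1]
  ]
}}

```text
time_s: 7.83
position: [0.5185, 0.0789, 0.0956]
tcp_rot: [[0.964, 0.265, 0.001], [0.265, -0.964, 0.001], [0.001, -0.0, -1.0]]
force: [-1.7, 3.9, 9.5]
opening: 0.488
grasp_force: 30.0
```

{"op": "step_arm", "data": {
  "steps": [
    [0,0,0,0,0,-0.05,1],
    [0,0,0,0,0,-0.09,1],
    [0,0,0,0,0,-0.09,1]
  ]
}}

```text
time_s: 8.08
position: [0.5185, 0.079, 0.0956]
tcp_rot: [[0.943, 0.332, 0.001], [0.332, -0.943, 0.001], [0.001, -0.0, -1.0]]
force: [-2.0, 3.8, 10.7]
opening: 0.489
grasp_force: 30.0
```

{"op": "step_arm", "data": {
  "steps": [
    [0,0,0,0,0,-0.05,1],
    [0,0,0,0,0,-0.09,1],
    [0,0,0,0,0,-0.09,1]
  ]
}}

```text
time_s: 8.33
position: [0.5184, 0.079, 0.0955]
tcp_rot: [[0.917, 0.398, 0.001], [0.398, -0.917, 0.001], [0.001, -0.0, -1.0]]
force: [-1.4, 3.8, 9.3]
opening: 0.492
grasp_force: 30.0
```

Yaw 23.5°, still stopped on the pin at about 10 N. Continue in 4° steps.

{"op": "step_arm", "data": {
  "steps": [
    [0,0,0,0,0,-0.05,1],
    [0,0,0,0,0,-0.09,1],
    [0,0,0,0,0,-0.09,1]
  ]
}}

```text
time_s: 8.58
position: [0.5183, 0.079, 0.0952]
tcp_rot: [[0.887, 0.462, 0.001], [0.462, -0.887, 0.001], [0.001, -0.001, -1.0]]
force: [-1.9, 3.9, 7.0]
opening: 0.488
grasp_force: 30.0
```

{"op": "step_arm", "data": {
  "steps": [
    [0,0,0,0,0,-0.05,1],
    [0,0,0,0,0,-0.09,1],
    [0,0,0,0,0,-0.09,1]
  ]
}}

```text
time_s: 8.83
position: [0.5183, 0.0791, 0.0949]
tcp_rot: [[0.852, 0.523, 0.0], [0.523, -0.852, 0.001], [0.001, -0.001, -1.0]]
force: [-1.7, 2.8, 6.3]
opening: 0.489
grasp_force: 30.0
```

{"op": "step_arm", "data": {
  "steps": [
    [0,0,0.003,0,0,0,1],
    [0,0,0.003,0,0,0,1],
    [0,0,0.003,0,0,0,1]
  ]
}}

```text
time_s: 9.08
position: [0.5183, 0.0791, 0.094]
tcp_rot: [[0.853, 0.522, 0.0], [0.522, -0.853, 0.001], [0.001, -0.001, -1.0]]
force: [-2.0, 2.8, 6.7]
opening: 0.49
grasp_force: 30.0
```

{"op": "step_arm", "data": {
  "steps": [
    [0,0,-0.012,0,0,0,1],
    [0,0,-0.012,0,0,0,1],
    [0,0,-0.012,0,0,0,-0.3],
    [0,0,-0.012,0,0,0,-0.3],
    [0,0,-0.012,0,0,0,-0.3],
    [0,0,-0.012,0,0,0,-0.3],
    [0,0,-0.05,0,0,0,-0.3],
    [0,0,-0.05,0,0,0,-0.3]
  ]
}}

```text
time_s: 9.75
position: [0.5192, 0.078, 0.1094]
tcp_rot: [[0.853, 0.523, 0.002], [0.523, -0.853, -0.001], [0.001, 0.002, -1.0]]
force: [0.7, -0.2, 0.2]
opening: 0.649
grasp_force: 0.0
```

{"op": "step_arm", "data": {
  "steps": [
    [0,0,0,0,0,0,0.22],
    [0,0,0,0,0,0,0.22],
    [0,0,0,0,0,0,0.22],
    [0,0,0,0,0,0,0.22],
    [0,0,0,0,0,0,0.22],
    [0,0,0,0,0,0,0.22]
  ]
}}

```text
time_s: 10.25
position: [0.5181, 0.0785, 0.1084]
tcp_rot: [[0.853, 0.523, -0.0], [0.523, -0.853, 0.0], [-0.0, -0.0, -1.0]]
force: [-0.2, 0.6, -0.4]
opening: 0.403
grasp_force: 0.0
```

{"op": "step_arm", "data": {
  "steps": [
    [0,0,0.015,0,0,0,0.22],
    [0,0,0.022,0,0,0,0.22],
    [0,0,0.028,0,0,0,0.22],
    [0,0,0.028,0,0,0,0.22]
  ]
}}

```text
time_s: 10.58
position: [0.5185, 0.0785, 0.1003]
tcp_rot: [[0.853, 0.523, 0.0], [0.523, -0.853, 0.0], [0.0, 0.0, -1.0]]
force: [0.5, 0.6, 4.7]
opening: 0.397
grasp_force: 2.5
```

{"op": "step_arm", "data": {
  "steps": [
    [0,0,0.006,0,0,0,0.22],
    [0,0,0.012,0,0,0,0.22],
    [0,0,0.012,0,0,0,0.22]
  ]
}}

```text
time_s: 10.83
position: [0.5185, 0.0785, 0.0971]
tcp_rot: [[0.853, 0.523, 0.001], [0.523, -0.853, 0.0], [0.001, 0.0, -1.0]]
force: [0.2, -0.2, 5.9]
opening: 0.392
grasp_force: 2.7
```

{"op": "step_arm", "data": {
  "steps": [
    [0,0,0.004,0,0,0,0.22],
    [0,0,0.007,0,0,0,0.22],
    [0,0,0.007,0,0,0,0.22]
  ]
}}

```text
time_s: 11.08
position: [0.5185, 0.0785, 0.0954]
tcp_rot: [[0.853, 0.523, 0.001], [0.523, -0.853, 0.0], [0.001, 0.0, -1.0]]
force: [-0.7, 0.1, 7.3]
opening: 0.39
grasp_force: 4.2
```

{"op": "step_arm", "data": {
  "steps": [
    [0,0,0.004,0,0,0,0.22],
    [0,0,0.004,0,0,0,0.22],
    [0,0,0.004,0,0,0,0.22]
  ]
}}

```text
time_s: 11.33
position: [0.5185, 0.0785, 0.0942]
tcp_rot: [[0.853, 0.523, 0.001], [0.523, -0.853, -0.0], [0.001, 0.0, -1.0]]
force: [-1.0, 0.6, 8.2]
opening: 0.39
grasp_force: 4.3
```

{"op": "step_arm", "data": {
  "steps": [
    [0,0,0.003,0,0,0,0.22],
    [0,0,0.003,0,0,0,0.22],
    [0,0,0.003,0,0,0,0.22]
  ]
}}

```text
time_s: 11.58
position: [0.5186, 0.0785, 0.0939]
tcp_rot: [[0.852, 0.523, 0.001], [0.523, -0.852, -0.0], [0.001, 0.001, -1.0]]
force: [-1.7, -0.1, 13.2]
opening: 0.388
grasp_force: 6.3
```

{"op": "step_arm", "data": {
  "steps": [
    [0,0,0,0,0,0,1],
    [0,0,0,0,0,0,1],
    [0,0,0,0,0,0,1],
    [0,0,0,0,0,0,1]
  ]
}}

```text
time_s: 11.92
position: [0.5184, 0.0791, 0.0939]
tcp_rot: [[0.853, 0.522, 0.001], [0.522, -0.853, 0.001], [0.001, -0.0, -1.0]]
force: [-1.3, 3.4, 13.3]
opening: 0.316
grasp_force: 31.5
```

{"op": "step_arm", "data": {
  "steps": [
    [0,0,-0.005,0,0,0,1],
    [0,0,-0.01,0,0,0,1]
  ]
}}

```text
time_s: 12.08
position: [0.5183, 0.0791, 0.0959]
tcp_rot: [[0.853, 0.522, 0.001], [0.522, -0.853, 0.001], [0.001, -0.001, -1.0]]
force: [0.6, 2.5, -0.4]
opening: 0.314
grasp_force: 31.5
```

{"op": "step_arm", "data": {
  "steps": [
    [0,0,-0.005,0,0,0,1],
    [0,0,-0.008,0,0,0,1]
  ]
}}

```text
time_s: 12.25
position: [0.5183, 0.079, 0.0977]
tcp_rot: [[0.853, 0.522, 0.0], [0.522, -0.853, 0.001], [0.001, -0.001, -1.0]]
force: [1.1, 4.5, -0.1]
opening: 0.313
grasp_force: 31.8
```

{"op": "step_arm", "data": {
  "steps": [
    [0,0,-0.005,0,0,0,1],
    [0,0,-0.007,0,0,0,1]
  ]
}}

```text
time_s: 12.42
position: [0.5181, 0.0786, 0.0995]
tcp_rot: [[0.853, 0.523, -0.001], [0.523, -0.853, 0.0], [-0.0, -0.001, -1.0]]
force: [1.2, 3.4, -4.7]
opening: 0.308
grasp_force: 30.0
```

{"op": "step_arm", "data": {
  "steps": [
    [0,0,-0.01,0,0,0,1],
    [0,0,-0.02,0,0,0,1],
    [0,0,-0.03,0,0,0,1]
  ]
}}

```text
time_s: 12.67
position: [0.5179, 0.0782, 0.109]
tcp_rot: [[0.853, 0.523, -0.001], [0.523, -0.853, -0.0], [-0.001, -0.0, -1.0]]
force: [0.3, 0.3, -2.6]
opening: 0.312
grasp_force: 30.0
```

{"op": "step_arm", "data": {
  "steps": [
    [0,0,-0.02,0,0,0,1],
    [0,0,-0.04,0,0,0,1],
    [0,0,-0.08,0,0,0,1],
    [0,0,-0.13,0,0,0,1],
    [0,0,-0.13,0,0,0,1],
    [0,0,-0.13,0,0,0,1],
    [0,0,-0.13,0,0,0,1]
  ]
}}

```text
time_s: 13.25
position: [0.5179, 0.0783, 0.1479]
tcp_rot: [[0.853, 0.523, -0.0], [0.523, -0.853, -0.0], [-0.0, -0.0, -1.0]]
force: [-0.3, 0.9, -2.2]
opening: 0.312
grasp_force: 30.0
```

```bash
python3 -c "
from h import *
delta([.529,-.195,.13],71)
c=capture('side')
cv2.imwrite('pics/s6.png',cv2.resize(c['image'][140:260,200:340,::-1],(700,600),interpolation=2))
print(read_state()['joint_positions'])
"
```

```text
t 13.25 pos [0.5179 0.0783 0.1479] yaw 31.51 F [-0.35  0.89 -2.15] op 0.312
shift [-0.4445  0.796   0.0597]
turn/45 -0.8775
[-3.62988489e+00  2.91108039e+01  1.01015615e+02 -1.40314248e-02
  4.99466323e+01  5.48709716e+01]
```

View pics/s6.png

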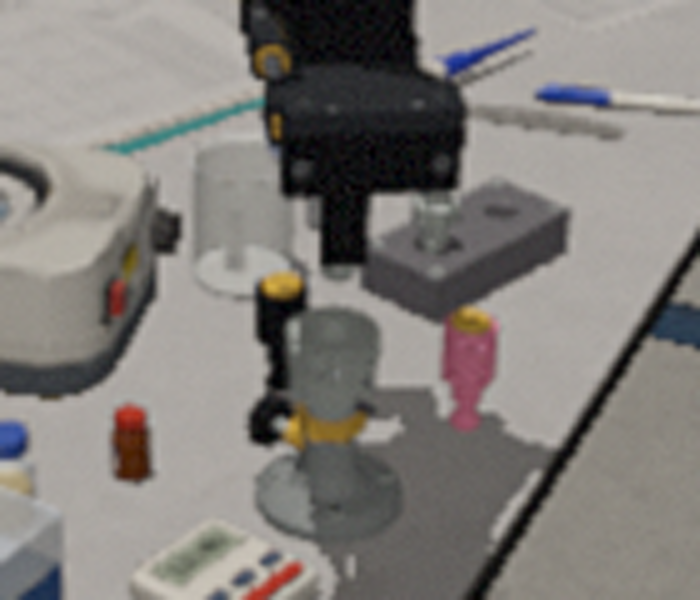

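```bash
python3 -c "
from h import *
delta([.486,-.221,.15])"
```

```text
t 13.3 pos [0.5176 0.0783 0.1475] yaw 31.51 F [-0.94  0.91 -2.3 ] op 0.314
shift [-0.6114  0.7955 -0.0082]
```

{"op": "step_arm", "data": {
  "steps": [
    [-0.06,0.08,0,0,0,0,1],
    [-0.61,0.795,-0.01,0,0,0,1],
    [-0.61,0.795,-0.01,0,0,0,1],
    [-0.61,0.795,-0.01,0,0,0,1],
    [-0.61,0.795,-0.01,0,0,0,1],
    [-0.61,0.795,-0.01,0,0,0,1],
    [-0.61,0.795,-0.01,0,0,0,1],
    [-0.61,0.795,-0.01,0,0,0,1]
  ]
}}

```text
time_s: 13.97
position: [0.4866, -0.2255, 0.1503]
tcp_rot: [[0.854, 0.52, 0.0], [0.52, -0.854, -0.002], [-0.001, 0.002, -1.0]]
force: [-0.2, 0.3, -1.6]
opening: 0.31
grasp_force: 30.0
```

{"op": "step_arm", "data": {
  "steps": [
    [-0.01,0.015,0,0,0,0,1],
    [-0.01,0.015,0,0,0,0,1],
    [-0.01,0.015,0,0,0,0,1],
    [-0.01,0.015,0,0,0,0,1],
    [-0.01,0.015,0,0,0,0,1]
  ]
}}

```text
time_s: 14.38
position: [0.4865, -0.2239, 0.1506]
tcp_rot: [[0.851, 0.525, -0.001], [0.525, -0.851, 0.001], [-0.0, -0.002, -1.0]]
force: [0.0, 1.1, -2.6]
opening: 0.31
grasp_force: 30.0
```

```bash
python3 -c "
from h import *
delta([.529,-.194,.15])
c=wcap('w7');im=c['image']
T=np.linalg.inv(c['world_from_camera']);p=T@[.529,-.194,.028,1];f=192/np.tan(np.radians(c['vertical_fov']/2))
u,v=f*p[0]/p[2]+c['cx'],f*p[1]/p[2]+c['cy'];print('expected hole',u,v)
x0,y0=int(u)-60,int(v)-45;print(x0,y0)
cv2.imwrite('pics/w7c.png',cv2.resize(im[y0:y0+90,x0:x0+120,::-1],(800,600),interpolation=2))
"
```

```text
t 14.38 pos [ 0.4865 -0.2239  0.1506] yaw 31.64 F [ 0.03  1.07 -2.61] op 0.31
shift [ 0.173  -0.0106  0.0021]
expected hole 253.0059827680992 130.69774092892783
193 85
```

View pics/w7c.png

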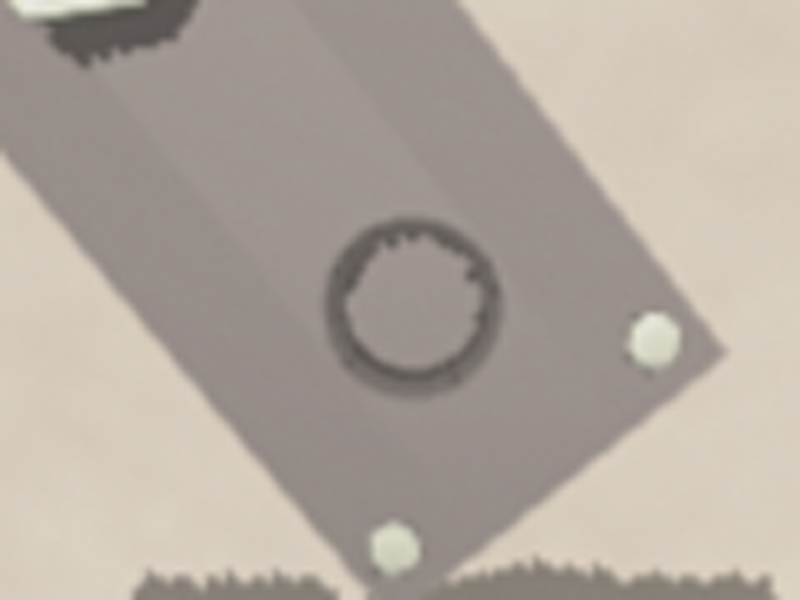

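```bash
python3 -c "
from h import *
delta([.5296,-.1952,.075])"
```

```text
t 14.43 pos [ 0.4867 -0.2241  0.1508] yaw 31.64 F [ 0.09  0.67 -1.72] op 0.313
shift [ 0.1725 -0.0067  0.2525]
```

{"op": "step_arm", "data": {
  "steps": [
    [0.09,-0.004,0,0,0,0,1],
    [0.1725,-0.007,0,0,0,0,1],
    [0.1725,-0.007,0.1,0,0,0,1],
    [0.1725,-0.007,0.18,0,0,0,1],
    [0.1725,-0.007,0.24,0,0,0,1],
    [0.1725,-0.007,0.24,0,0,0,1],
    [0.1725,-0.007,0.24,0,0,0,1],
    [0.1725,-0.007,0.24,0,0,0,1]
  ]
}}

```text
time_s: 15.1
position: [0.5305, -0.1969, 0.0798]
tcp_rot: [[0.852, 0.523, 0.001], [0.523, -0.852, -0.001], [0.001, 0.001, -1.0]]
force: [-0.3, -0.1, -1.9]
opening: 0.31
grasp_force: 30.0
```

```bash
python3 -c "
from h import *
delta([.5296,-.1952,.052])"
```

```text
t 15.1 pos [ 0.5305 -0.1969  0.0798] yaw 31.56 F [-0.34 -0.07 -1.87] op 0.31
shift [ 0.0003 -0.0065  0.0927]
```

{"op": "step_arm", "data": {
  "steps": [
    [0,-0.005,0.04,0,0,0,1],
    [0,-0.005,0.08,0,0,0,1],
    [0,-0.005,0.08,0,0,0,1],
    [0,-0.005,0.08,0,0,0,1],
    [0,-0.005,0.08,0,0,0,1],
    [0,-0.005,0.08,0,0,0,1]
  ]
}}

```text
time_s: 15.6
position: [0.5294, -0.1962, 0.0556]
tcp_rot: [[0.853, 0.523, 0.001], [0.523, -0.853, -0.001], [0.001, 0.001, -1.0]]
force: [0.3, 0.6, -0.8]
opening: 0.31
grasp_force: 30.0
```

```bash
python3 -c "
from h import *
delta([.5296,-.1952,.049])"
```

```text
t 15.6 pos [ 0.5294 -0.1962  0.0556] yaw 31.5 F [ 0.34  0.59 -0.85] op 0.31
shift [ 0.0022 -0.0024  0.022 ]
```

{"op": "step_arm", "data": {
  "steps": [
    [0.002,-0.0025,0,0,0,0,1],
    [0.002,-0.0025,0.012,0,0,0,1],
    [0.002,-0.0025,0.018,0,0,0,1],
    [0.002,-0.0025,0.018,0,0,0,1]
  ]
}}

```text
time_s: 15.93
position: [0.5288, -0.1947, 0.0491]
tcp_rot: [[0.853, 0.523, -0.001], [0.523, -0.853, 0.0], [-0.0, -0.001, -1.0]]
force: [-0.4, 1.7, -2.2]
opening: 0.31
grasp_force: 30.0
```

{"op": "step_arm", "data": {
  "steps": [
    [0,0,0.006,0,0,0,1],
    [0,0,0.012,0,0,0,1],
    [0,0,0.012,0,0,0,1]
  ]
}}

```text
time_s: 16.18
position: [0.5289, -0.1948, 0.0455]
tcp_rot: [[0.853, 0.523, -0.0], [0.523, -0.853, 0.0], [-0.0, -0.001, -1.0]]
force: [-0.3, 0.2, -1.3]
opening: 0.31
grasp_force: 30.0
```

Foot about 4.5 mm below the mouth with no load. Go further.

{"op": "step_arm", "data": {
  "steps": [
    [0,0,0.006,0,0,0,1],
    [0,0,0.012,0,0,0,1],
    [0,0,0.012,0,0,0,1]
  ]
}}

```text
time_s: 16.43
position: [0.5289, -0.1948, 0.042]
tcp_rot: [[0.853, 0.523, -0.0], [0.523, -0.853, 0.0], [-0.0, -0.0, -1.0]]
force: [0.1, 0.4, -1.6]
opening: 0.312
grasp_force: 30.0
```

{"op": "step_arm", "data": {
  "steps": [
    [0,0,0.005,0,0,0,1],
    [0,0,0.01,0,0,0,1],
    [0,0,0.01,0,0,0,1]
  ]
}}

```text
time_s: 16.68
position: [0.5289, -0.1948, 0.039]
tcp_rot: [[0.853, 0.523, -0.0], [0.523, -0.853, 0.0], [-0.0, -0.0, -1.0]]
force: [0.3, 0.2, -1.9]
opening: 0.315
grasp_force: 30.0
```

{"op": "step_arm", "data": {
  "steps": [
    [0,0,0.004,0,0,0,1],
    [0,0,0.004,0,0,0,1],
    [0,0,0.004,0,0,0,1]
  ]
}}

```text
time_s: 16.93
position: [0.529, -0.1948, 0.0381]
tcp_rot: [[0.853, 0.523, -0.0], [0.523, -0.853, 0.0], [-0.0, -0.0, -1.0]]
force: [-0.7, 0.1, -1.1]
opening: 0.309
grasp_force: 30.0
```

{"op": "step_arm", "data": {
  "steps": [
    [0,0,0.003,0,0,0,1],
    [0,0,0.003,0,0,0,1],
    [0,0,0.003,0,0,0,1]
  ]
}}

```text
time_s: 17.18
position: [0.5291, -0.1949, 0.0372]
tcp_rot: [[0.853, 0.523, -0.0], [0.523, -0.853, 0.0], [-0.0, -0.0, -1.0]]
force: [-0.5, 0.6, -1.1]
opening: 0.313
grasp_force: 30.0
```

{"op": "step_arm", "data": {
  "steps": [
    [0,0,0.003,0,0,0,1],
    [0,0,0.003,0,0,0,1],
    [0,0,0.003,0,0,0,1]
  ]
}}

```text
time_s: 17.43
position: [0.5292, -0.1949, 0.0368]
tcp_rot: [[0.853, 0.523, 0.0], [0.523, -0.853, -0.0], [0.0, 0.0, -1.0]]
force: [-1.3, 0.7, 3.7]
opening: 0.313
grasp_force: 30.0
```

{"op": "step_arm", "data": {
  "steps": [
    [0,0,0.0025,0,0,0,1],
    [0,0,0.0025,0,0,0,1],
    [0,0,0.0025,0,0,0,1]
  ]
}}

```text
time_s: 17.68
position: [0.5292, -0.1949, 0.0368]
tcp_rot: [[0.853, 0.523, 0.001], [0.523, -0.853, -0.0], [0.0, 0.001, -1.0]]
force: [-1.1, 0.7, 10.1]
opening: 0.315
grasp_force: 30.0
```

{"op": "step_arm", "data": {
  "steps": [
    [0,0,-0.003,0,0,0,1],
    [0,0,-0.003,0,0,0,0],
    [0,0,-0.003,0,0,0,0],
    [0,0,-0.003,0,0,0,0],
    [0,0,-0.003,0,0,0,0],
    [0,0,-0.003,0,0,0,0]
  ]
}}

```text
time_s: 18.18
position: [0.529, -0.1949, 0.0363]
tcp_rot: [[0.853, 0.523, -0.0], [0.523, -0.853, 0.0], [-0.0, -0.0, -1.0]]
force: [0.2, 0.4, 0.0]
opening: 0.491
grasp_force: 0.0
```

{"op": "step_arm", "data": {
  "steps": [
    [0,0,-0.03,0,0,0,0],
    [0,0,-0.1,0,0,0,0],
    [0,0,-0.2,0,0,0,0],
    [0,0,-0.3,0,0,0,0],
    [0,0,-0.4,0,0,0,0],
    [-0.2,0,-0.5,0,0,0,0],
    [-0.2,0,-0.5,0,0,0,0],
    [-0.2,0,-0.5,0,0,0,0]
  ]
}}

```text
time_s: 18.85
position: [0.4762, -0.2282, 0.1897]
tcp_rot: [[0.854, 0.521, 0.002], [0.521, -0.854, -0.003], [0.0, 0.004, -1.0]]
force: [-0.6, 0.9, -0.2]
opening: 0.498
grasp_force: 0.0
```

{"op": "step_arm", "data": {
  "steps": [
    [0,0,0,0,0,0,0],
    [0,0,0,0,0,0,0],
    [0,0,0,0,0,0,0],
    [0,0,0,0,0,0,0]
  ]
}}

```text
time_s: 19.18
position: [0.4782, -0.2255, 0.1857]
tcp_rot: [[0.852, 0.523, -0.001], [0.523, -0.852, 0.001], [-0.0, -0.001, -1.0]]
force: [-0.6, -0.2, -0.3]
opening: 0.497
grasp_force: 0.0
```

```bash
python3 -c "
from h import *
delta([.53,-.195,.15])
c=wcap('w8');im=c['image']
hsv=cv2.cvtColor(im,cv2.COLOR_RGB2HSV);m=cv2.inRange(hsv,(15,120,80),(30,255,255))
k,l,s,q=cv2.connectedComponentsWithStats(m)
for i in range(1,k):
    if s[i,4]>60:print(q[i].round(1),s[i],plane(c,*q[i],.080).round(4))
s0=pickle.load(open('d.pkl','rb'))['side']['image'].astype(int);s1=capture('side')['image']
# beaker/dish/vials changed in side view? (before/after diff)
d=(np.abs(s1.astype(int)-s0).max(2)>40)
for n,(x0,y0,x1,y1) in dict(beaker=(235,165,262,200),petri_stack=(132,236,164,266),clear=(194,222,209,242),red=(220,218,232,238),sleeve=(255,205,280,225)).items():print(n,d[y0:y1,x0:x1].mean().round(3))
m=cv2.inRange(cv2.cvtColor(s1,cv2.COLOR_RGB2HSV),(15,140,90),(30,255,255));k,l,s,q=cv2.connectedComponentsWithStats(m)
for i in range(1,k):
    if s[i,4]>8:print(q[i].round(1),s[i,4],plane(dict(capture('side')),*q[i],.08).round(3) if i<9 else '')
"
```

```text
t 19.18 pos [ 0.4782 -0.2255  0.1857] yaw 31.56 F [-0.58 -0.21 -0.29] op 0.497
shift [0.2004 0.0037 0.1189]
[34.5 52. ] [ 22  39  26  27 565] [ 0.4859 -0.0248  0.08  ]
[258.1 123.8] [246 111  25  26 502] [ 0.5288 -0.1958  0.08  ]
[157.2 278.7] [151 252  18  56 492] [ 0.3627 -0.1898  0.08  ]
[357.2 279.4] [347 252  18  56 525] [ 0.4577 -0.3457  0.08  ]
[327.3 329.7] [ 135  319  361   19 5319] [ 0.399  -0.3536  0.08  ]
beaker 0.0
petri_stack 0.0
clear 0.0
red 0.0
sleeve 0.034
[314.1  98.5] 12 
[301.3 165.9] 15 
[256. 197.] 29 
[136.7 216.1] 453 
[293.7 203.7] 22 
[263.4 225.4] 59 
[223.6 298.9] 61
```

```bash
python3 -c "
from rig import *
print(hand_in())"
```

```text
the job is handed in; nothing more can be done
None
```

I drew the breather plug out, stood it in the empty hole and handed the job in at about 19 s. It seated at the expected depth under about 10 N, and the camera puts its top within 1 mm of the measured hole centre. The beaker, dishes and vials show no movement. The sleeve looked forward after the plug came out, but I had no direct reading of it, and no verdict came back.

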